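Sweep a dropped shaft collar out from under the bench ledge with a scraper

TASK

A small steel shaft collar has rolled under the low plywood ledge. Take the paint-caked double-ended scraper, reach under the ledge with it and sweep the collar right out from under, leaving it lying on the bench near the ledge, then lay the scraper down flat on the bench. Do not touch the collar with the gripper.

Things in the scene. Friction and masses are not known exactly. Their poses are not given: they have to be found in the camera images.
- collar: bare steel ring, 32 mm outside diameter, 18 mm bore, 14 mm high, 40 g, lying flat on the bench under the ledge, its centre 30 to 50 mm behind the ledge's front edge. Origin: centre of its underside; z up.
- scraper: double-ended scraper caked in dried paint, 216 x 31 x 21 mm, 0.12 kg, flat on the bench before the ledge (wooden strip and pencil are bystanders). Origin: middle of underside; x along it, z up. Grip the rounded handle across (y; 28 mm wide, widest 6 to 14 mm up) within 30 mm of the middle; flat blades, 1 to 5 mm over the bench, past x = -60 and +80. Either end serves; its side pushes.
- ledge: low plywood ledge fixed on the bench; jar and carton fixed on top, to 120 mm. Origin: on the bench under the deck's centre; x from the open front to the back, y along it, z up. Deck x -50 to +50, y -100 to +100 mm, underside 50, top 60 mm up; backboard x +50 to +62, 150 mm high. Front and both ends open, no legs: a flat tool can enter at the front or either end and come out at the other end.

How it is judged (in metres and radians):
On the way, in this order (a step that is already met when the one before it is completed fails the run):
1. the scraper touches the collar under the ledge (contact force between scraper and collar above 0.01 N and x of collar in the frame of ledge above -0.05 m and y of collar in the frame of ledge between -0.1 and 0.1 m).
2. the collar is out from under the ledge: its centre at least 20 mm beyond the front edge or an end of the deck ((x of collar in the frame of ledge below -0.07 m or y of collar in the frame of ledge below -0.12 m or y of collar in the frame of ledge above 0.12 m)), for 0.2 s.
At the end, for the whole second after the job is handed in: The collar lies at rest on the bench, its centre at least 20 mm beyond the front edge or an end of the ledge's deck and within 300 mm of the ledge's centre; the scraper lies flat (within 10 degrees) and at rest on the bench ((x of collar in the frame of ledge below -0.07 m or y of collar in the frame of ledge below -0.12 m or y of collar in the frame of ledge above 0.12 m) and horizontal distance between collar and ledge below 0.3 m and height (world z) of collar between -0.01 and 0.015 m and linear speed of each of collar, scraper below 0.02 m/s and height (world z) of scraper between -0.01 and 0.015 m and angle between scraper's own z axis and vertical below 0.17 rad); the robot touches nothing.
It fails at once if the gripper or arm touches the collar (more than 0.5 N) (contact force between any of the fingers, the arm and collar above 0.5 N).
It also fails if it takes over 45 s, if anything falls off the work surface, if the arm or the gripper's body presses on something with over 40 N, if the wrist force passes 120 N, or if a joint passes its speed limit or range.

ROBOT

A 6-joint arm with a two-finger parallel gripper is mounted at the origin on the work surface; the furniture and walls round the work are solid. World frame = base frame: x ahead of the robot, y to its left, z up, the work surface at z = 0. Lengths are in mm, angles in rad, forces in N, time in s.
With the tool pointing down it reaches from about 300 to 950 mm from the base axis. Payload 3.1 kg.
Tool frame: the origin (TCP) lies midway between the tips of the shut fingers; the grasp point (between the pads) lies manip.grip_depth behind it (manip.grip_depth is the distance from the TCP to the grasp point, in mm); z points along the fingers, y is the line along which they close (so a half turn about z gives the same grasp; the last joint's range is limited). The gripper opens to 85 mm and grips with 20 to 120 N. Pads are 22 mm wide; open, the fingers measure 114 mm over their backs; the gripper's body (76 mm by 85 mm) begins 54 mm behind the grasp point. The pads swing forward as they close: fully open they stand 13 mm farther back than shut.
Start: joints at [-1.245, 0.308, 1.634, -0, 1.2, -0.07], TCP at [240.941, -576.697, 231.272] pointing down, gripper open.
Joint ranges: [-3.06, 3.06], [-0.79, 1.96], [0.05, 2.63], [-1.19, 4.34], [0.05, 2.64], [-2.94, 2.94]. Speed limits (rad/s): [2.79, 2.79, 3.14, 3.14, 3.14, 3.14].

INTERFACE

Orientations are given as a 3x3 rotation matrix whose columns are the frame's x, y, z axes.
In Python, from rig import manip, claw, imaging gives the robot as it stands. Calls block until the motion is done:
- manip.move_ptp(position, orientation): joint-space move of the TCP to a pose.
- manip.move_l(position, orientation=None, vel=150, f_stop=None): straight line of the TCP; orientation=None keeps the orientation; vel is the mean speed in mm/s. With f_stop (N) it stops when the force on the tool has changed by that much, and returns True; else False.
- manip.movej(angles): joint-space move.
- claw.open_gripper() and claw.grasp(grip_force=None): open the fingers fully, or close them until they stop; grip_force is the grip in N (None keeps the last).
- manip.wait(seconds).
- manip.ik(position, orientation): joint angles nearest the present ones, or None.
- imaging.snapshot(name): name is "side" or "top"; returns a dict with "frame" (480x640x3 uint8, red, green, blue), "camera_matrix" (3x3 intrinsics, pixels), "R" (3x3) and "t" (3): a world point X has camera coordinates R X + t. Camera axes: x right, y down, z forward; pixel columns grow to the right and rows downward; lengths in mm; the calibration is good to about 2 mm. A picture is of the moment at which its call begins. There is no depth.
A pose or a line that the arm cannot do raises manip.MotionError and nothing moves.
- manip.close_job(): hands the job in; it is judged then, once.
Readings, each from a call of its own:
- manip.current_clock(): time.
- manip.current_q(): joint angles.
- manip.current_qd(): joint speeds.
- manip.current_joint_torque(): joint torques, N m.
- manip.current_tool_pos(): TCP position.
- manip.current_orientation(): TCP orientation.
- manip.current_wrist_force(): force on the tool from outside, world axes, zero at the start.
- manip.current_moment(): the same for the moment, N m.
- manip.current_opening(): finger opening in mm.
- manip.current_gripper_force(): force on a finger pad.
Only numpy, scipy, OpenCV 4.12 (cv2) and the standard library are available. Lean on these libraries where they do the work, as an engineer would, in place of code of your own. Each camera call takes 0.05 s, during which the arm holds its last target. There are 200 camera calls.

## Working session

There is one attempt and no reset: what is moved stays moved. The work goes in short steps, each a Python script; the robot and the scene stay as the last script left them, time stands still between calls to the robot, and variables do not carry over. Pictures are saved under pics/ and viewed, at most 10 in all, crops included, and the job is handed in when it is done.

```bash
ls; mkdir -p pics; python3 - <<'E'
from rig import manip, claw, imaging
import cv2, numpy as np
for n in ("top","side"):
    s=imaging.snapshot(n); cv2.imwrite(f"pics/{n}0.png",s["frame"][:,:,::-1])
    print(n,s["camera_matrix"].tolist(),np.round(-s["R"].T@s["t"]),np.round(s["R"],3).tolist())
print(manip.grip_depth,manip.current_clock(),manip.current_orientation())
E
```

```text
pics
top [[467.9300457094896, 0.0, 317.55507606476374], [0.0, 467.9300457094896, 234.78686576728552], [0.0, 0.0, 1.0]] [432. -82. 877.] [[-0.004, -1.0, -0.014], [-0.993, 0.005, -0.116], [0.116, 0.013, -0.993]]
side [[503.1707467408806, 0.0, 315.84174568049303], [0.0, 503.1707467408806, 247.44784096690836], [0.0, 0.0, 1.0]] [337. 595. 525.] [[-0.958, -0.285, 0.022], [-0.184, 0.557, -0.81], [0.218, -0.78, -0.586]]
18.700000000000003 0.1 [[ 9.22708465e-01  3.85497838e-01 -7.10550985e-04]
 [ 3.85498474e-01 -9.22706272e-01  2.01552035e-03]
 [ 1.21348887e-04 -2.13365400e-03 -9.99997716e-01]]
```

View pics/top0.png

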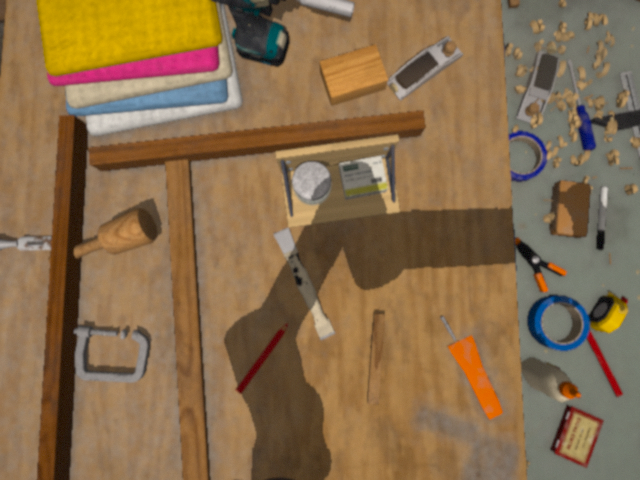

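View pics/side0.png

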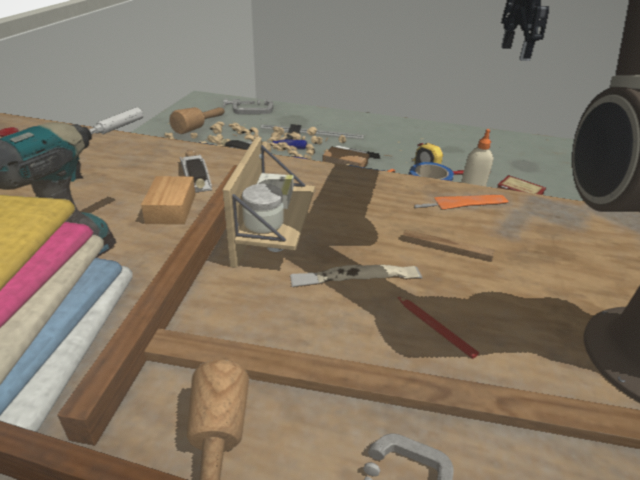

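The top view shows the scraper running from (285,232) to (327,337), with the ledge above it and its deck front edge at about (292,225) to (400,208). In the side view a bit of the collar may show under the deck near (275,249), so I'll zoom in on both.

```bash
python3 - <<'E'
import cv2
a=cv2.imread("pics/top0.png")[125:350,250:430]; b=cv2.imread("pics/side0.png")[130:300,210:440]
cv2.imwrite("pics/topc.png",cv2.resize(a,None,fx=2.6,fy=2.6,interpolation=cv2.INTER_CUBIC))
cv2.imwrite("pics/sidec.png",cv2.resize(b,None,fx=3.4,fy=3.4,interpolation=cv2.INTER_CUBIC))
E
```

```text
(no output)
```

View pics/topc.png

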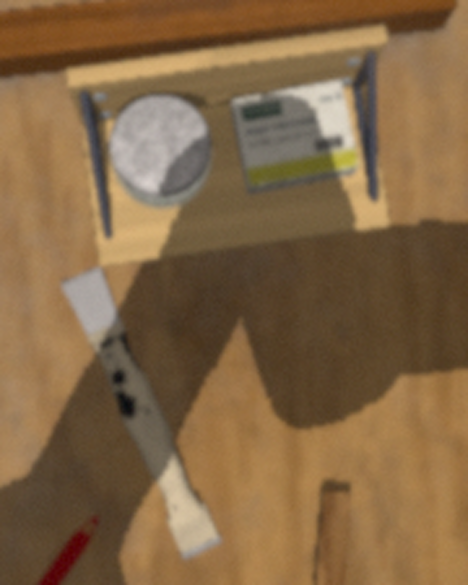

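View pics/sidec.png

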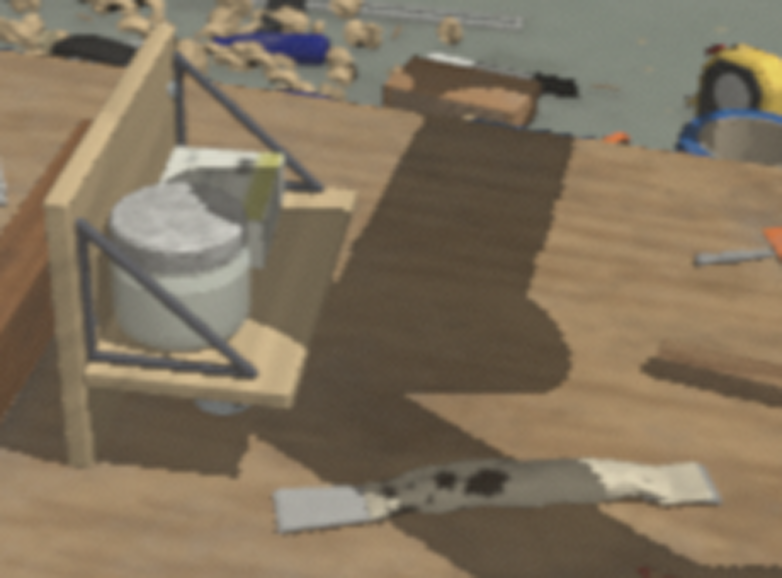

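The side crop shows the collar's lower near rim under the deck's near end, at crop (195–245, 400–413), which is full-image (267–282, 248–251). The top crop gives the deck's front corners at crop (103,265) and (386,228), and the scraper's ends at crop (82,277) and (201,549).

```bash
cat > h.py <<'E'
from rig import manip, claw, imaging
import cv2, numpy as np
def ray(s,uv,z):
    d=s["R"].T@np.linalg.inv(s["camera_matrix"])@np.array([*uv,1.0]); c=-s["R"].T@s["t"]
    return (c+d*(z-c[2])/d[2])[:2]
def proj(s,X):
    p=s["camera_matrix"]@(s["R"]@np.array(X,float)+s["t"]); return p[:2]/p[2]
E
python3 - <<'E'
from h import *
np.set_printoptions(precision=1,suppress=True)
T=imaging.snapshot("top");S=imaging.snapshot("side")
tc=lambda x,y:(250+x/2.6,125+y/2.6); sc=lambda x,y:(210+x/3.4,130+y/3.4)
print("deck top FL,FR",ray(T,tc(103,265),60),ray(T,tc(386,228),60),"bot",ray(T,tc(103,265),50),ray(T,tc(386,228),50))
print("back top",ray(T,tc(66,70),150),ray(T,tc(386,28),150))
print("side: deck front corners",ray(S,sc(304,352),60),ray(S,sc(356,195),60),"backboard foot",ray(S,sc(90,467),0))
print("back top near/far",ray(S,sc(50,208),150),ray(S,sc(168,28),150))
print("scraper top ends",ray(T,tc(82,277),4),ray(T,tc(201,549),4),[ray(T,tc(*p),4) for p in((62,286),(101,267),(182,557),(220,541),(85,340),(125,330))])
print("scraper side ends",[ray(S,sc(*p),4) for p in((274,492),(280,530),(710,462),(718,500))])
print("collar",[ray(S,sc(*p),0) for p in((195,402),(220,412),(245,405))])
# scraper mask in top: PCA
hsv=cv2.cvtColor(S["frame"],cv2.COLOR_RGB2HSV); 
for v in range(245,256): print(v,[tuple(S["frame"][v,u]) [2]-int(S["frame"][v,u][0])+0 for u in range(262,290,1)])
E
```

```text
deck top FL,FR [541.7 -22. ] [ 566.  -214.1] bot [543.1 -21.3] [ 567.6 -215.7]
back top [650.8  -5.4] [ 675.9 -202.5]
side: deck front corners [547.1 -52.6] [ 567.6 -208.6] backboard foot [643.2  -7.2]
back top near/far [647.    1.4] [ 669.6 -194.5]
scraper top ends [540.6  -2.7] [347.  -87.7] [array([534.1,  11.8]), array([547.8, -16.4]), array([341.4, -74.2]), array([ 352.5, -101.1]), array([494.9,  -5.1]), array([501.9, -33.9])]
scraper side ends [array([549. , -12.2]), array([537.2,  13.7]), array([ 350.4, -102. ]), array([342.9, -73. ])]
collar [array([613.7, -74.4]), array([598.3, -70.2]), array([588.2, -80. ])]
245 [np.uint8(218), np.uint8(218), np.uint8(217), np.uint8(217), np.uint8(217), np.uint8(216), np.uint8(217), np.uint8(218), np.uint8(217), np.uint8(218), np.uint8(218), np.uint8(218), np.uint8(216), np.uint8(217), np.uint8(217), np.uint8(215), np.uint8(215), np.uint8(214), np.uint8(212), np.uint8(210), np.uint8(211), np.uint8(209), np.uint8(207), np.uint8(206), np.uint8(206), np.uint8(204), np.uint8(202), np.uint8(201)]
246 [np.uint8(221), np.uint8(221), np.uint8(220),
[... 3545 characters left out ...]
p.uint8(227), np.uint8(226), np.uint8(227), np.uint8(228), np.uint8(228), np.uint8(229), np.uint8(228), np.uint8(229), np.uint8(228), np.uint8(230), np.uint8(230), np.uint8(230), np.uint8(230), np.uint8(231)]
255 [np.uint8(227), np.uint8(226), np.uint8(226), np.uint8(227), np.uint8(227), np.uint8(226), np.uint8(226), np.uint8(225), np.uint8(226), np.uint8(224), np.uint8(226), np.uint8(225), np.uint8(226), np.uint8(226), np.uint8(227), np.uint8(227), np.uint8(227), np.uint8(226), np.uint8(228), np.uint8(227), np.uint8(228), np.uint8(228), np.uint8(228), np.uint8(229), np.uint8(228), np.uint8(229), np.uint8(228), np.uint8(229)]<stdin>:14: RuntimeWarning: overflow encountered in scalar subtract
```

```bash
cat >> h.py <<'E'
L0=np.array([602.5,-111.]); LY=0.127
ex=np.array([np.cos(LY),np.sin(LY)]); ey=np.array([-np.sin(LY),np.cos(LY)])
W=lambda x,y: L0+x*ex+y*ey
toL=lambda p: np.array([(p-L0)@ex,(p-L0)@ey])
def R(yaw):
    c,s=np.cos(yaw),np.sin(yaw); return np.array([[c,s,0],[s,-c,0],[0,0,-1.]])
E
python3 - <<'E'
from h import *
from scipy.optimize import least_squares
np.set_printoptions(precision=1,suppress=True)
T=imaging.snapshot("top");S=imaging.snapshot("side")
f=S["frame"].astype(int); g=f[:,:,2]-f[:,:,0]
pts=[]
for u in range(268,283):
    col=g[249:256,u].astype(float); m=np.where(col>-15)[0]
    if len(m):
        v=m[-1]; v=v+(col[v]+15)/(col[v]-col[v+1]); pts.append((u,249+v))
G=np.array([ray(S,p,0) for p in pts]); print(np.array(pts).T)
r=least_squares(lambda c:np.hypot(*(G-c).T)-16,[602,-84]); print("collar",r.x,toL(r.x),r.fun)
for p in((-50,100,60),(-50,-100,60),(62,100,150),(62,-100,150),(62,100,0),(-50,100,50)):
    X=[*W(*p[:2]),p[2]]; print(p,proj(T,X),proj(S,X))
print("strip",[ray(T,p,5) for p in((371,312),(384,312),(368,402))],[ray(S,p,5) for p in((400,237),(493,257))])
yaw=.417; g=np.array([444.5,-44])-18*np.array([np.cos(yaw),np.sin(yaw)])
manip.move_ptp([*g,90],R(yaw)); manip.wait(.3)
print(manip.move_l([*g,2],vel=80,f_stop=8),manip.current_tool_pos())
claw.grasp(60); manip.wait(.3)
print(manip.current_opening(),manip.current_gripper_force(),manip.current_wrist_force(),manip.current_clock())
cv2.imwrite("pics/side1.png",imaging.snapshot("side")["frame"][:,:,::-1])
E
```

```text
[[268.  269.  270.  271.  272.  273.  274.  275.  276.  277.  278.  279.
  280.  281.  282. ]
 [249.3 250.1 250.6 250.7 251.2 251.5 251.6 251.8 251.8 251.5 251.4 251.1
  250.8 250.5 249.6]]
collar [602.  -84.5] [ 2.9 26.3] [-0.2 -0.  -0.  -0.6 -0.1  0.1  0.3  0.4  0.5 -0.   0.1 -0.1 -0.1  0.1
 -0.6]
(-50, 100, 60) [287.4 227.8] [296.8 246. ]
(-50, -100, 60) [399.8 212.9] [316.9 185.6]
(62, 100, 150) [274.5 151.6] [223.6 189.1]
(62, -100, 150) [398.3 135.3] [257.4 136. ]
(62, 100, 0) [282.7 174.5] [231.2 267.5]
(-50, 100, 50) [287.9 228.5] [296.8 251.1]
strip [array([ 390.5, -168.2]), array([ 390.4, -192.1]), array([ 230.5, -160.2])] [array([ 394.1, -176.4]), array([ 229.8, -166.5])]
False [428.6 -51.4   2.4]
25.00181511066365 58.77956136013381 [-0.4  0.4  6.1] 4.8
```

View pics/side1.png

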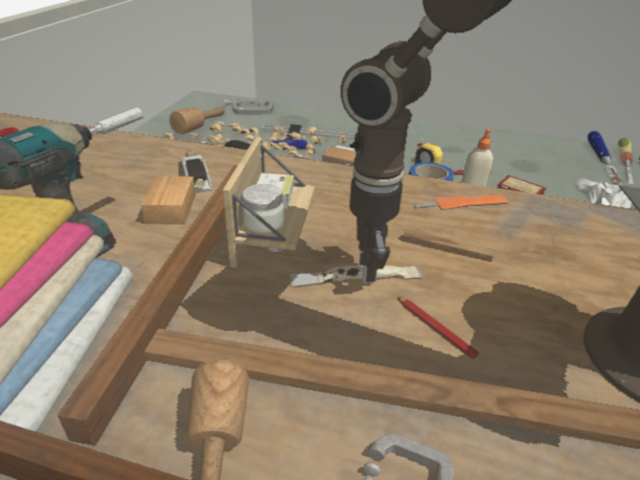

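The ledge model reprojects to within 2–3 px on both views. The collar is at about ledge (0, 26), and the picture shows the fingers closed on the handle near (370,270). Next I lift, insert the blade raised (clear of the strip) on the collar's -y side, and lower it.

```bash
cat >> h.py <<'E'
PH=0.10; d=np.array([np.cos(PH),np.sin(PH)]); n=np.array([-np.sin(PH),np.cos(PH)]); G0=np.array([-94.,-26.5])
E
python3 - <<'E'
from h import *
p=manip.current_tool_pos(); manip.move_l([p[0],p[1],22.5],vel=60)
o=manip.current_opening()
Rt=R(LY+PH); pre=W(*(G0-85*d))
# back off along the handle first, then across
manip.move_l([p[0]-40,p[1]-20,22.5],vel=120)
manip.move_l([*pre,22.5],Rt,vel=120)
g=W(*G0)
print(manip.move_l([*g,22.5],vel=100,f_stop=15)); 
print(manip.move_l([*g,4.0],vel=40,f_stop=10),manip.current_tool_pos(),manip.current_wrist_force(),o,manip.current_opening(),manip.current_clock())
for k in("top","side"): cv2.imwrite(f"pics/{k}2.png",imaging.snapshot(k)["frame"][:,:,::-1])
a=cv2.imread("pics/top2.png")[125:350,230:450]; b=cv2.imread("pics/side2.png")[130:300,210:430]
cv2.imwrite("pics/both2.png",cv2.resize(np.hstack([a,cv2.copyMakeBorder(b,0,55,0,0,0)]),None,fx=1.8,fy=1.8,interpolation=cv2.INTER_CUBIC))
E
```

```text
False
False [ 512.45507032 -149.17467769    3.72127526] [ 0.65230055  0.75353907 -0.74297343] 24.916328667496348 25.263404327792905 8.5167
```

View pics/both2.png

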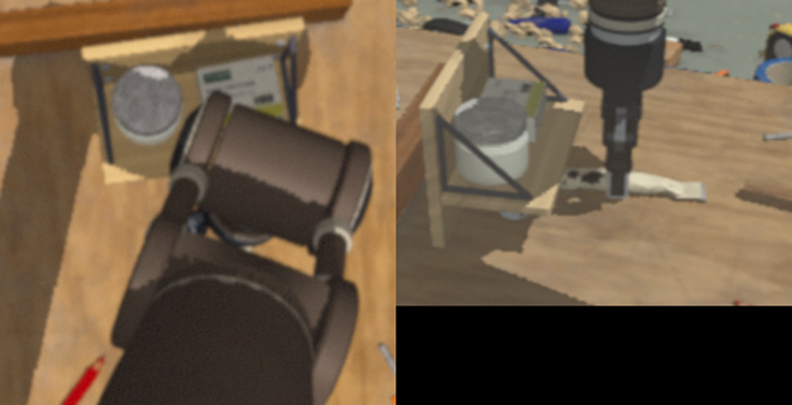

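The side half shows the scraper inserted under the deck (handle at crop (570–705,185)), its tail clear of the strip, and the collar still at (513,215). Now I sweep along the blade's normal.

```bash
python3 - <<'E'
from h import *
for s in (60,128):
    print(manip.move_l([*W(*(G0+s*n)),3.8],vel=50,f_stop=20),manip.current_tool_pos(),manip.current_wrist_force(),manip.current_clock())
for k in("top","side"): cv2.imwrite(f"pics/{k}3.png",imaging.snapshot(k)["frame"][:,:,::-1])
a=cv2.imread("pics/top3.png")[125:350,200:420]; b=cv2.imread("pics/side3.png")[150:375,200:420]
cv2.imwrite("pics/both3.png",cv2.resize(np.hstack([a,b]),None,fx=1.8,fy=1.8,interpolation=cv2.INTER_CUBIC))
E
```

```text
False [499.15971554 -90.89716825   3.79225901] [-0.40519718  0.19706684 -1.49145685] 9.9667
False [483.91485624 -24.67387512   3.81977799] [ 0.34615583  0.0272087  -0.60775059] 11.475
```

View pics/both3.png

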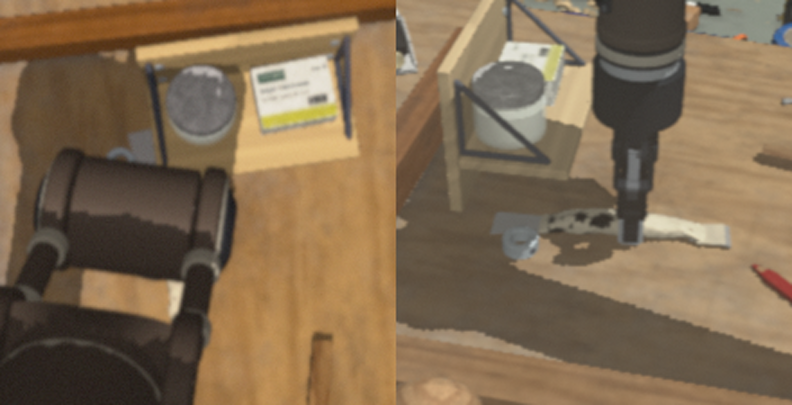

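The side half shows the collar at crop (520,240), in front of the blade and well past the deck's end. Next I back the blade off it, lay the scraper down, release and check.

```bash
python3 - <<'E'
from h import *
g=W(*(G0+106*n)); manip.move_l([*g,3.8],vel=50)
print(manip.move_l([*g,2.0],vel=15,f_stop=4),manip.current_tool_pos(),manip.current_wrist_force())
claw.open_gripper(); manip.wait(.3)
manip.move_l([*g,130],vel=100)
manip.movej([-1.245,0.308,1.634,0,1.2,-0.07]); manip.wait(.5)
print(manip.current_clock(),manip.current_opening())
S=None
for k in("top","side"):
    s=imaging.snapshot(k); cv2.imwrite(f"pics/{k}4.png",s["frame"][:,:,::-1])
a=cv2.imread("pics/top4.png")[125:350,200:420]; b=cv2.imread("pics/side4.png")[150:375,200:420]
cv2.imwrite("pics/both4.png",cv2.resize(np.hstack([a,b]),None,fx=1.8,fy=1.8,interpolation=cv2.INTER_CUBIC))
E
```

```text
True [488.94145456 -45.98095192   2.54778396] [-0.54340389 -0.69762879  4.81165252]
17.3583 85.42282313272283
```

View pics/both4.png

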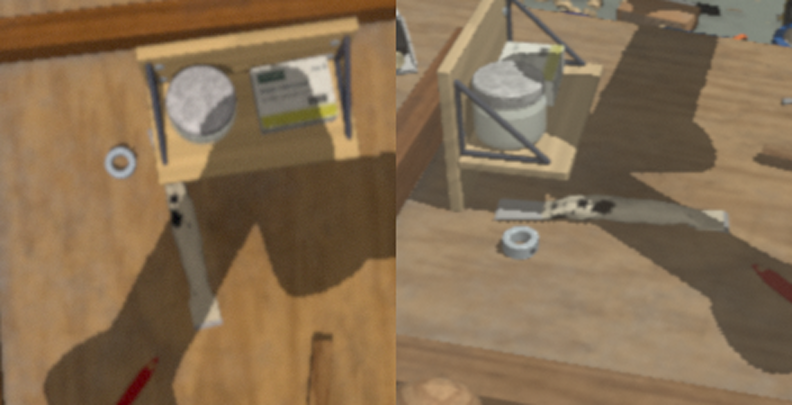

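The collar lies clear of the deck at top crop (120,162), and the scraper lies flat with its blade partly under the edge. I'll check the collar's coordinates and hand in if they are good.

```bash
python3 - <<'E'
from h import *
T=imaging.snapshot("top"); c=toL(ray(T,(200+120/1.8,125+162/1.8),10)); print(c)
if c[1]>124 and np.hypot(*c)<280: print(manip.close_job())
E
```

```text
[-13.76580179 138.77001783]
the job is handed in; nothing more can be done
None
```

The collar was swept out past the ledge's end: it lies at about ledge (-14, 139) mm, 39 mm beyond the deck. The scraper was laid flat on the bench with its blade tip partly under the deck edge, and the job was handed in after about 17 s (no verdict was returned).

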